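# Sweep the lino offcuts into the scrap pan

### The job

Clear the three offcuts of mounted lino off the worktop: with the fingertips, sweep them along the surface into the steel scrap pan through its open front, until each lies flat and well inside. Push only, do not pinch, lift or tip the offcuts, and leave the gouge and the two clips among them where they lie.

Things in the scene. Friction and masses are not known exactly. Their poses are not given: they have to be found in the camera images.
- scrap_pan: Low dark steel pan with a wooden handle at its back, fixed to the worktop. Origin: middle of its open front edge, at worktop level. y points straight into the pan (to the robot's left, within 0.2 rad), x along the mouth. Inside 240 mm wide (x), 140 mm deep (y); side and back walls 4 mm thick, 30 mm high; nothing at the front: the thin floor is level with the worktop, parts slide straight in.
- offcut_long: Oblong offcut of plywood-backed grey lino, 60 mm (its x) by 34 mm (its y). Loose, about 40 g, 20 mm thick, lies flat with the grey face up and stays so; may lie at any yaw. Origin: centre of its underside, on the worktop.
- offcut_square: Square offcut of plywood-backed grey lino, 44 by 44 mm. Loose, about 40 g, 20 mm thick, lies flat with the grey face up and stays so; may lie at any yaw. Origin: centre of its underside, on the worktop.
- offcut_notched: Offcut of plywood-backed grey lino, 54 mm (its x) by 44 mm (its y), with one corner (+x, +y) cut out, a notch of 20 mm in x by 14 mm in y. Loose, about 40 g, 20 mm thick, lies flat with the grey face up and stays so; may lie at any yaw. Origin: centre of its underside, on the worktop.
- gouge: Lino gouge with a wooden mushroom handle, 108 mm long, 25 mm wide, 19 mm high, lying along its x axis, blade to +x. Loose, origin at the centre of its underside. It lies in the strip between the offcuts nearer the robot and the one farther away; it is not part of the job and stays where it is.
- clip_black: Black bulldog clip, 26 mm (x) by 50 mm (y), 35 mm high. Loose, origin at the centre of its underside. It lies in the strip between the offcuts nearer the robot and the one farther away; it is not part of the job and stays where it is.
- clip_grey: Bulldog clip of bare grey metal, 26 mm (x) by 50 mm (y), 35 mm high. Loose, origin at the centre of its underside. It lies in the strip between the offcuts nearer the robot and the one farther away; it is not part of the job and stays where it is.

How it is judged:
By the outcome, as a careful person would: the job done as asked, in the order asked, and still so for the second after the job is handed in, with the robot touching nothing.
It also fails if it takes over 53 s, if anything falls off the work surface, if the arm or the gripper's body presses on something with over 40 N, if the wrist force passes 120 N, or if a joint passes its speed limit or range.

### The arm

A 6-joint arm with a two-finger parallel gripper is mounted at the origin on a cart in front of the work surface, level with it; the furniture and walls round the work are solid. World frame = base frame: x ahead of the robot, y to its left, z up, the work surface at z = 0. Lengths are in m, angles in rad, forces in N, time in s.
With the tool pointing down it reaches from about 0.375 to 0.9 m from the base axis. Payload 3.1 kg.
Tool frame: the origin (TCP) lies at the very end of the fingers, on their centre line; the grasp point (between the pads) lies 19 mm behind it (hold_point_z is the distance from the TCP to the grasp point, in m); z points along the fingers, x is the direction in which the jaws open and shut, and the axes are right-handed (so a half turn about z gives the same grasp; the last joint's range is limited). The gripper opens to 87 mm and grips with 3 to 60 N. Pads are 19 mm wide; open, the fingers measure 117 mm over their backs; the gripper's body (75 mm by 190 mm) begins 51 mm behind the grasp point.
Start: joints at [-1.528, 0.527, 1.433, -0, 1.181, -0.178], TCP at [0.138, -0.61, 0.223] pointing down, gripper open.
Joint ranges: [-3.08, 3.08], [-0.75, 2.2], [0.22, 2.44], [-1.43, 4.57], [0, 2.65], [-2.85, 2.85]. Speed limits (rad/s): [2.79, 2.79, 3.14, 3.14, 3.14, 3.14].

### API

Orientations are given as a unit quaternion [x, y, z, w].
In Python, from rig import * gives the robot as it stands.
- The arm moves only by the tool carry_out, never from a script. Its argument "deltas" is a list of rows, each a list of 7 numbers: the closure, from -1 (fully open) to 1 (shut), then the shift along the tool's x, y, z in units of 25 mm (1.0 is 25 mm), then the turn, a rotation vector about the tool's x, y, z in degrees. In form: [[jaw, x, y, z, rx, ry, rz], ...]. A call has 1 to 8 rows; each row is the pose to reach, as a shift and turn from the pose commanded when the call began, along the tool's axes at that moment; what a row does not reach only later rows make up. A row lasts 1/10 s, in which the tool goes at most 50 mm and 8.59 degrees, less where a joint would pass 70% of its speed; a pose out of reach is approached as far as the arm can. A call with a gripper value outside its range is refused whole. The fingers move at their own pace and stop on an object; "force" is the grip in N (left out, the last holds). Time passes only in rows, so rows that repeat a pose let the fingers close. It gives the time, the measured TCP pose, the force and the opening at its end, in the units of the state.
- get_obs(): the state, without advancing time (a new reading comes with each control period).
- camera(name): name is "scene" or "side" or "wrist"; returns (picture, depth): 480x640x3 uint8, red, green, blue; 480x640 float32, m along the optical axis (not along the pixel's ray), 0 where there is no reading.
- camera_info(name): a dict with "mtx" (3x3 intrinsics, pixels), "origin" and "rotation" of the camera in the world. Camera axes: x right, y down, z forward; pixel columns grow to the right and rows downward; lengths in m; the calibration is good to about 2 mm. A picture is of the moment at which its call begins: read the wrist's pose just before it. camera_info takes no time and is no camera call; for the wrist camera it gives the pose at the moment of the call.
- hand_in(): hands the job in, once; it reports no verdict.
Trained networks look in the newest picture that a camera, given by its name, has taken for a name from the list of things; names that differ only in an ending like _2 or _b are one class to them, and where a whole thing is asked for, a point or a joint stands for the part that bears it (a point fixed in the world has none). Each returns a list of dicts, best first, with "score" (0 to 1); they miss things now and then, are a little off and sometimes report something else, mostly with a low value. They report only what shows in the picture. A call takes as long as a camera call.
- spot_in(camera, target): "pixel" ([row, column] in pixels, amid what is visible of it).
The state is a dict: "time": time; "q": joint angles; "joint_velocities": joint speeds; "joint_torque": joint torques, N m; "position": TCP position; "tool_rot": TCP orientation; "ft_force": force on the tool from outside, world axes, zero at the start; "moment": the same for the moment, N m; "grip_width": finger opening in m.
Only numpy, scipy, OpenCV 4.12 (cv2) and the standard library are available. Lean on these libraries where they do the work, as an engineer would, in place of code of your own. Each camera call takes 0.05 s, during which the arm holds its last target.

## Working session

There is one attempt and no reset: what is moved stays moved. The work goes in short steps, Python scripts to look and compute and a tool call to move; the robot and the scene stay as the last step left them, time stands still between calls to the robot, and variables do not carry over. Pictures are saved under pics/ and viewed, and the job is handed in when it is done.

Besides the shell and the picture viewer there is one more tool, called after "Call:" as name([rows], argument=value, ...), one row to a line, values as JSON. carry_out: Moves the arm, as the interface text tells. Its arguments: {"type":"object","properties":{"deltas":{"type":"array"},"force":{"type":"number"}},"required":["deltas"]}

```bash
ls; mkdir -p pics
python3 - <<'E'
from rig import *
import cv2, numpy as np
print(get_obs())
for n in ["scene","side"]:
    p,d=camera(n); cv2.imwrite(f"pics/{n}0.png",p[:,:,::-1]); np.savez(f"pics/{n}0.npz",p=p,d=d)
    print(n,camera_info(n))
E
```

```text
pics
{'time': 0.0, 'q': array([-1.52752359e+00,  5.28453206e-01,  1.43389192e+00, -3.46265740e-05,
        1.18136700e+00, -1.78489075e-01]), 'joint_velocities': array([ 6.55784797e-05, -4.24134505e-05,  6.72289719e-04, -1.98951298e-03,
       -6.08743462e-04, -1.28421008e-05]), 'joint_torque': array([-2.09198835e-03, -4.40050864e+01, -1.76591295e+01,  6.33717491e-02,
        5.83185093e-02, -1.64360813e-04]), 'position': array([ 0.13746193, -0.60895756,  0.22158288]), 'tool_rot': array([ 7.81012202e-01, -6.24514865e-01, -7.09068274e-04, -7.87724781e-04]), 'ft_force': array([0.46352216, 0.36526835, 0.3906315 ]), 'moment': array([ 0.02360037, -0.03482398,  0.00216131]), 'grip_width': 0.08729545541744416}
scene {'mtx': array([[529.26154073,   0.        , 318.05676991],
       [  0.        , 529.26154073, 238.78641483],
       [  0.        ,   0.        ,   1.        ]]), 'origin': array([0.00500012, 0.59218403, 0.43055462]), 'rotation': array([-0.29887287,  0.78907094, -0.49700188,  0.20256159])}
side {'mtx': array([[526.04402975,   0.        , 323.80078702],
       [  0.        , 526.04402975, 235.45599812],
       [  0.        ,   0.        ,   1.        ]]), 'origin': array([ 0.45530512, -0.78489362,  0.38109795]), 'rotation': array([ 0.83455763, -0.0636582 ,  0.04072997, -0.54571261])}
```

View pics/scene0.png

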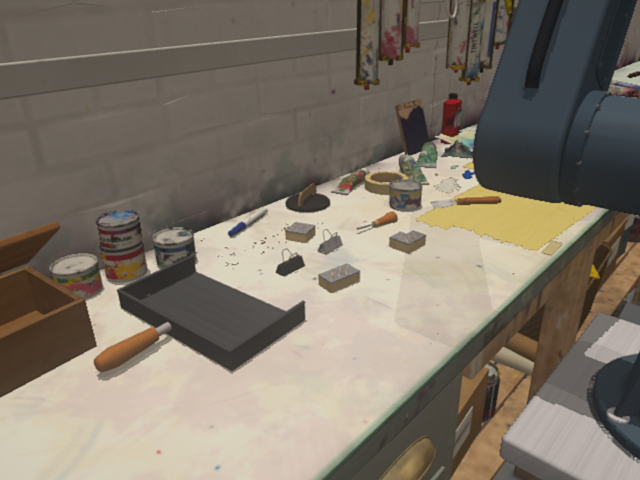

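View pics/side0.png

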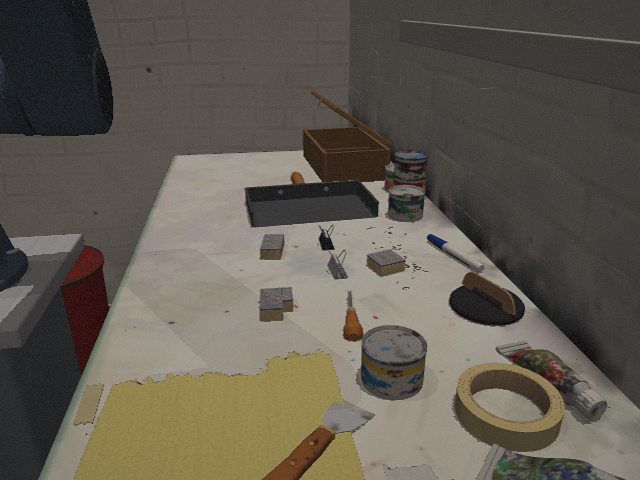

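The scene and side views show the pan (scene ~210,310; side ~310,203). The long offcut is at side (272,246), the notched one at (275,304) and the square at (386,262). The clips are at (326,238) and (338,265), and the gouge at (351,318). Next I build a height-based top view.

```bash
cat > h.py <<'E'
import numpy as np, cv2
from scipy.spatial.transform import Rotation as R
def cloud(d,info):
    K=info["mtx"]; v,u=np.indices(d.shape); 
    P=np.stack([(u-K[0,2])/K[0,0]*d,(v-K[1,2])/K[1,1]*d,d],-1)
    return P@R.from_quat(info["rotation"]).as_matrix().T+info["origin"]
def top(P,p,d,x0=.25,x1=.85,y0=-.45,y1=.4,s=900,zmin=.008,zmax=.06):
    # image: up=+y, right=+x
    W=int((x1-x0)*s);H=int((y1-y0)*s)
    im=np.zeros((H,W,3),np.uint8);
    m=(d>0)
    for sel in [(P[...,2]<zmin)&m,(P[...,2]>=zmin)&(P[...,2]<zmax)&m]:
        Q=P[sel];c=p[sel]
        u=((Q[:,0]-x0)*s).astype(int);v=((y1-Q[:,1])*s).astype(int)
        k=(u>=0)&(u<W)&(v>=0)&(v<H)
        im[v[k],u[k]]=c[k]
    return im
E
python3 - <<'E'
from rig import *
from h import *
for n in ["scene","side"]:
    z=np.load(f"pics/{n}0.npz");p,d=z['p'],z['d'];P=cloud(d,camera_info(n))
    m=(d>0)&(P[...,0]>.3)&(P[...,0]<.75)&(P[...,1]>-.4)&(P[...,1]<.35)&(abs(P[...,2])<.1)
    print(n,np.median(P[m][:,2]))
    mm=m&(P[...,2]>.008)
    lab_n,lab,st,ce=cv2.connectedComponentsWithStats(mm.astype(np.uint8),connectivity=4)
    for i in range(1,lab_n):
        if st[i,4]<60: continue
        Q=P[lab==i]; t=Q[Q[:,2]>Q[:,2].max()-.006]
        r=cv2.minAreaRect((t[:,:2]*1000).astype(np.float32))
        print(ce[i].round(),st[i,4],'z95',np.percentile(Q[:,2],95).round(4),'xy',Q[:,:2].min(0).round(3),Q[:,:2].max(0).round(3),'rect',np.round(r[0],1),np.round(r[1],1),round(r[2],1))
    cv2.imwrite(f"pics/top_{n}0.png",cv2.resize(top(P,p,d),None,fx=.75,fy=.75,interpolation=cv2.INTER_NEAREST)[:,:,::-1])
E
```

```text
scene 0.0014584152936979733
[398. 191.] 1154 z95 0.0496 xy [ 0.563 -0.4  ] [ 0.75  -0.291] rect [ 599.9 -330.7] [68.6 74.7] 19.3
[317. 204.] 210 z95 0.014 xy [ 0.719 -0.24 ] [ 0.75  -0.154] rect [ 734.2 -196.7] [85.8 31.1] 89.6
[386. 218.] 177 z95 0.0199 xy [ 0.561 -0.248] [ 0.587 -0.184] rect [ 575.7 -225.9] [45.9 17.1] 67.8
[300. 230.] 401 z95 0.0225 xy [ 0.634 -0.093] [ 0.687 -0.037] rect [661.9 -65.3] [45.4 47.7] 17.5
[193. 309.] 5731 z95 0.0444 xy [0.448 0.117] [0.75 0.35] rect [736.1 150.9] [66.9 26.9] 88.5
[408. 239.] 501 z95 0.0224 xy [ 0.46  -0.193] [ 0.507 -0.135] rect [ 483.7 -164.1] [58.1 45.5] 88.9
[331. 242.] 189 z95 0.0241 xy [ 0.574 -0.091] [ 0.591 -0.039] rect [575.7 -65.7] [ 3.7 17.9] 0.0
[291. 263.] 237 z95 0.0204 xy [0.573 0.015] [0.592 0.066] rect [573.   34.6] [0.9 3.4] 16.3
[339. 276.] 665 z95 0.0223 xy [ 0.468 -0.007] [0.512 0.056] rect [489.8  23.7] [61.3 37.1] 80.6
side 0.00019743873404415302
[308. 191.] 1706 z95 0.0323 xy [0.448 0.132] [0.704 0.35 ] rect [574.  244.6] [249.5 210.9] 3.3
[397. 202.] 495 z95 0.0514 xy [0.724 0.113] [0.75  0.182] rect [737.  14
[... 304 characters left out ...]
.9
[334. 264.] 103 z95 0.0272 xy [ 0.573 -0.09 ] [ 0.585 -0.04 ] rect [574.1 -70.5] [2.4 4.1] 38.2
[465. 303.] 564 z95 0.0117 xy [ 0.721 -0.243] [ 0.75  -0.158] rect [ 735.3 -200.5] [84.3 29.2] 90.0
[275. 301.] 822 z95 0.0206 xy [ 0.461 -0.193] [ 0.507 -0.137] rect [ 484.  -164.7] [56.8 43.1] 87.6
[352. 323.] 391 z95 0.0185 xy [ 0.561 -0.255] [ 0.586 -0.19 ] rect [ 577.2 -233.8] [37.9 20.2] 67.2
[393. 359.] 3902 z95 0.0482 xy [ 0.565 -0.366] [ 0.635 -0.294] rect [ 599.7 -329.7] [71.3 69.8] 72.5
[519. 359.] 66 z95 0.0166 xy [ 0.747 -0.34 ] [ 0.75  -0.318] rect [ 748.9 -331.1] [ 2.1 17.2] 0.9
[500. 380.] 2092 z95 0.0252 xy [ 0.649 -0.4  ] [ 0.75  -0.347] rect [ 699.7 -373.5] [ 52.9 100.4] 90.0
```

```bash
python3 - <<'E'
from rig import *
from h import *
z=np.load("pics/side0.npz");p,d=z['p'],z['d'];P=cloud(d,camera_info("side"))
z2=np.load("pics/scene0.npz");p2,d2=z2['p'],z2['d'];P2=cloud(d2,camera_info("scene"))
for P_,d_ in((P,d),(P2,d2)):
    m=(d_>0)&(P_[...,0]>.44)&(P_[...,0]<.72)&(P_[...,1]>.1)&(P_[...,1]<.31)&(P_[...,2]>.023)&(P_[...,2]<.036)
    Q=P_[m]
    r=cv2.minAreaRect((Q[:,:2]*1000).astype(np.float32)); print(r, cv2.boxPoints(r).round(1).tolist())
    for a,b in ((.44,.5),(.66,.72)):
        q=Q[(Q[:,0]>a)&(Q[:,0]<b)&(Q[:,1]<.22)]
        print('wall',a,[(round(y,2),q[(q[:,1]>=y)&(q[:,1]<y+.02)][:,0].min().round(4),q[(q[:,1]>=y)&(q[:,1]<y+.02)][:,0].max().round(4)) for y in np.arange(.1,.22,.02) if ((q[:,1]>=y)&(q[:,1]<y+.02)).any()], q[:,1].min().round(4))
E
cat > /dev/null
```

```text
((575.2345581054688, 224.68756103515625), (249.66531372070312, 171.00927734375), 3.3204970359802246) [[445.70001220703125, 302.79998779296875], [455.6000061035156, 132.10000610351562], [704.7999877929688, 146.60000610351562], [694.9000244140625, 317.29998779296875]]
wall 0.44 [(np.float64(0.12), np.float64(0.4568), np.float64(0.4606)), (np.float64(0.14), np.float64(0.4553), np.float64(0.4608)), (np.float64(0.16), np.float64(0.4539), np.float64(0.4596)), (np.float64(0.18), np.float64(0.4524), np.float64(0.4582)), (np.float64(0.2), np.float64(0.4509), np.float64(0.4568))] 0.1324
wall 0.66 [(np.float64(0.14), np.float64(0.6992), np.float64(0.7045)), (np.float64(0.16), np.float64(0.6982), np.float64(0.7031)), (np.float64(0.18), np.float64(0.697), np.float64(0.7012)), (np.float64(0.2), np.float64(0.6951), np.float64(0.6984))] 0.1463
((576.4248657226562, 226.08114624023438), (252.5702362060547, 167.9609375), 3.813352346420288) [[444.79998779296875, 301.5], [456.0, 133.89999389648438], [708.0, 150.6999969482422], [696.7999877929688, 318.29998779296875]]
wall 0.44 [(np.float64(0.12), np.float64(0.4568), np.float64(0.4611)), (np.float64(0.14), np.float64(0.4555), np.float64(0.4613)), (np.float64(0.16), np.float64(0.4542), np.float64(0.4606)), (np.float64(0.18), np.float64(0.4525), np.float64(0.4594)), (np.float64(0.2), np.float64(0.4512), np.float64(0.4566))] 0.1342
wall 0.66 [(np.float64(0.14), np.float64(0.6988), np.float64(0.7064)), (np.float64(0.16), np.float64(0.6976), np.float64(0.7038)), (np.float64(0.18), np.float64(0.6953), np.float64(0.704)), (np.float64(0.2), np.float64(0.6945), np.float64(0.702))] 0.1503
```

View pics/top_side0.png

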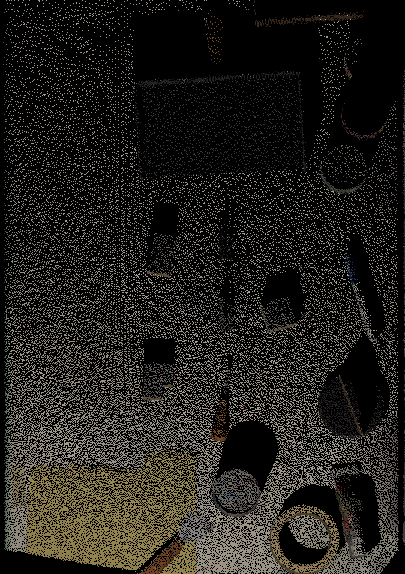

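```bash
cat >> h.py <<'E'
def pose(o):
    M=R.from_quat(o["tool_rot"]).as_matrix(); return o["position"],np.degrees(np.arctan2(M[1,0],M[0,0]))
def conv(start,targets):
    """start (x,y,z,theta deg) commanded; targets list of (x,y,z,theta); prints delta units"""
    x,y,z,t=start; c,s=np.cos(np.radians(t)),np.sin(np.radians(t))
    for X,Y,Z,T in targets:
        dx,dy=X-x,Y-y
        print([round((dx*c+dy*s)/.025,2),round((dx*s-dy*c)/.025,2),round((z-Z)/.025,2)],0,0,round(((t-T)+180)%360-180,1))
E
python3 - <<'E'
from rig import *
from h import *
for n in ["scene","side"]:
    z=np.load(f"pics/{n}0.npz");p,d=z['p'],z['d'];P=cloud(d,camera_info(n))
    m=(d>0)&(P[...,2]>.05)&(P[...,0]>.3)&(P[...,0]<.95)&(P[...,1]>-.4)&(P[...,1]<.55)
    Q=P[m]
    H,xe,ye=np.histogram2d(Q[:,0],Q[:,1],bins=[np.arange(.3,.96,.05),np.arange(-.4,.56,.05)])
    for i in range(len(xe)-1):
        for j in range(len(ye)-1):
            if H[i,j]>8:
                k=(Q[:,0]>=xe[i])&(Q[:,0]<xe[i+1])&(Q[:,1]>=ye[j])&(Q[:,1]<ye[j+1]); print(n,xe[i].round(2),ye[j].round(2),int(H[i,j]),'zmax',Q[k,2].max().round(3),'xmin',Q[k,0].min().round(3))
o=get_obs();print(pose(o))
conv((.138,-.61,.223,-77.3),[(.478,-.04,.223,-10.3)])
E
```

```text
scene 0.55 -0.35 10 zmax 0.052 xmin 0.567
scene 0.6 -0.35 9 zmax 0.052 xmin 0.62
scene 0.6 0.35 608 zmax 0.173 xmin 0.626
scene 0.6 0.4 1015 zmax 0.179 xmin 0.622
scene 0.6 0.45 537 zmax 0.077 xmin 0.62
scene 0.65 0.35 771 zmax 0.18 xmin 0.65
scene 0.65 0.4 517 zmax 0.18 xmin 0.65
scene 0.7 0.1 67 zmax 0.055 xmin 0.723
scene 0.7 0.15 98 zmax 0.055 xmin 0.723
scene 0.7 0.35 513 zmax 0.139 xmin 0.7
scene 0.7 0.4 174 zmax 0.137 xmin 0.7
scene 0.75 0.1 174 zmax 0.055 xmin 0.75
scene 0.75 0.15 174 zmax 0.105 xmin 0.75
scene 0.75 0.2 1074 zmax 0.105 xmin 0.753
scene 0.75 0.25 556 zmax 0.106 xmin 0.761
scene 0.75 0.3 74 zmax 0.054 xmin 0.757
scene 0.75 0.35 522 zmax 0.105 xmin 0.75
scene 0.75 0.4 401 zmax 0.103 xmin 0.751
scene 0.8 -0.4 1119 zmax 0.412 xmin 0.827
scene 0.8 -0.35 1296 zmax 0.414 xmin 0.827
scene 0.8 -0.3 1145 zmax 0.415 xmin 0.826
scene 0.8 -0.25 1206 zmax 0.416 xmin 0.826
scene 0.8 -0.2 1442 zmax 0.417 xmin 0.826
scene 0.8 -0.15 1493 zmax 0.419 xmin 0.826
scene 0.8 -0.1 1670 zmax 0.42 xmin 0.827
scene 0.8 -0.05 1545 zmax 0.421 xmin 0.827
scene 0.8 -0.0 1875 zmax 0.422 xmin 
[... 2591 characters left out ...]
in 0.85
side 0.85 -0.15 2665 zmax 0.387 xmin 0.85
side 0.85 -0.1 2014 zmax 0.387 xmin 0.85
side 0.85 -0.05 2089 zmax 0.387 xmin 0.85
side 0.85 -0.0 1504 zmax 0.388 xmin 0.85
side 0.85 0.05 1128 zmax 0.388 xmin 0.85
side 0.85 0.1 420 zmax 0.389 xmin 0.85
side 0.85 0.15 330 zmax 0.389 xmin 0.85
side 0.85 0.2 330 zmax 0.389 xmin 0.85
side 0.85 0.25 350 zmax 0.39 xmin 0.85
side 0.85 0.3 305 zmax 0.39 xmin 0.85
side 0.85 0.35 109 zmax 0.39 xmin 0.85
side 0.85 0.4 88 zmax 0.391 xmin 0.85
side 0.85 0.45 32 zmax 0.375 xmin 0.85
side 0.85 0.5 67 zmax 0.392 xmin 0.85
(array([ 0.13748373, -0.60902471,  0.22166577]), np.float64(-77.28869348091217))
[np.float64(-19.25), np.float64(-18.28), 0.0] 0 0 -67.0
```

Call:
carry_out([
  [0.65,-19.25,-18.3,0,0,0,-67],
  [0.65,-19.25,-18.3,0,0,0,-67],
  [0.65,-19.25,-18.3,0,0,0,-67],
  [0.65,-19.25,-18.3,0,0,0,-67],
  [0.65,-19.25,-18.3,0,0,0,-67],
  [0.65,-19.25,-18.3,0,0,0,-67],
  [0.65,-19.25,-18.3,0,0,0,-67],
  [0.65,-19.25,-18.3,0,0,0,-67],
], force=10)

```text
time: 0.9
position: [0.3431, -0.2643, 0.2225]
tool_rot: [0.996, -0.087, 0.0, -0.0]
ft_force: [1.6, -1.1, -0.3]
grip_width: 0.0312
```

Run:
```python
from h import *
conv((.343,-.265,.223,-10.3),[(.478,-.04,.09,-10.3),(.478,-.04,.006,-10.3)])
```

```text
[np.float64(3.7), np.float64(-9.82), 5.32] 0 0 0.0
[np.float64(3.7), np.float64(-9.82), 8.68] 0 0 0.0
```

Call:
carry_out([
  [0.65,3.7,-9.82,5.3,0,0,0],
  [0.65,3.7,-9.82,5.3,0,0,0],
  [0.65,3.7,-9.82,5.3,0,0,0],
  [0.65,3.7,-9.82,5.3,0,0,0],
  [0.65,3.7,-9.82,5.3,0,0,0],
  [0.65,3.7,-9.82,5.3,0,0,0],
  [0.65,3.7,-9.82,5.3,0,0,0],
  [0.65,3.7,-9.82,5.3,0,0,0],
])

```text
time: 1.7
position: [0.4771, -0.0403, 0.0894]
tool_rot: [0.996, -0.088, -0.001, -0.0]
ft_force: [-0.1, -0.8, 0.6]
grip_width: 0.0152
```

Run:
```python
from rig import *
from h import *
print(pose(get_obs()), get_obs()["grip_width"])
p,d=camera("wrist");i=camera_info("wrist");cv2.imwrite("pics/w1.png",p[:,:,::-1]);np.savez("pics/w1.npz",p=p,d=d)
p,d=camera("side");cv2.imwrite("pics/s1.png",p[:,:,::-1])
```

```text
(array([ 0.47710074, -0.0402874 ,  0.08936323]), np.float64(-10.130073797829096)) 0.015171965432569025
```

View pics/s1.png

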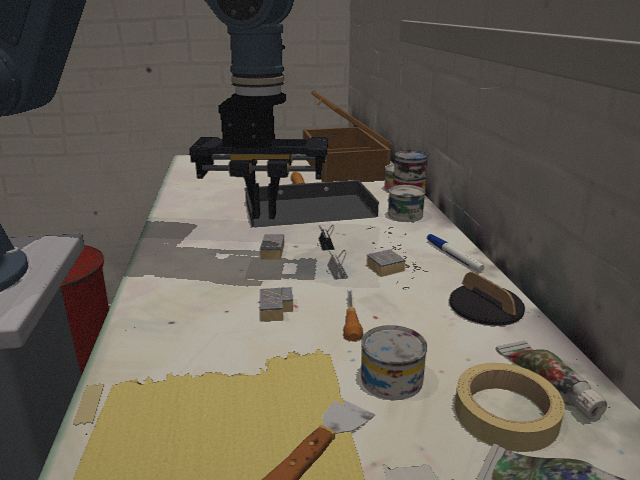

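View pics/w1.png

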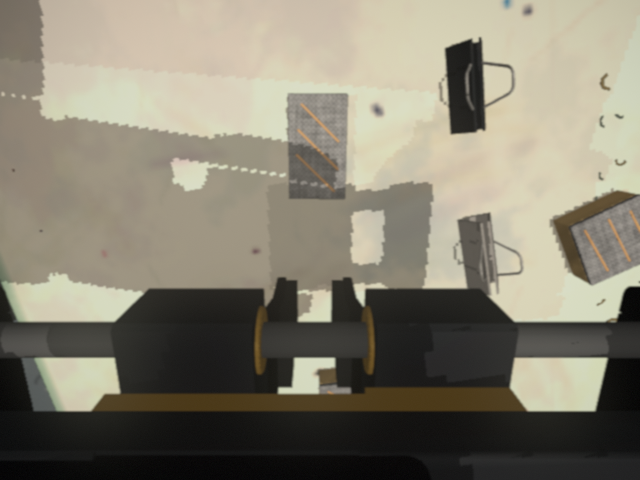

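The side view shows the hand above the worktop behind the long offcut. In the wrist view the long offcut (cols 288–348, rows 93–198) sits square to the fingers, which are centred at about col 316. I descend behind it and start the push.

Call:
carry_out([
  [0.65,0,0,1.5,0,0,0],
  [0.65,0,0,2.7,0,0,0],
  [0.65,0,0,3.3,0,0,0],
  [0.65,0,-0.4,3.3,0,0,0],
  [0.65,0,-0.8,3.3,0,0,0],
  [0.65,0,-1.1,3.3,0,0,0],
  [0.65,0,-1.4,3.3,0,0,0],
  [0.65,0,-1.8,3.3,0,0,0],
])

```text
time: 2.6
position: [0.4862, 0.0036, 0.0085]
tool_rot: [0.996, -0.09, 0.001, 0.0]
ft_force: [-0.0, -1.4, 1.1]
grip_width: 0.0154
```

Run:
```python
from rig import *
from h import *
o=get_obs();print(pose(o), o["ft_force"])
p,d=camera("wrist");cv2.imwrite("pics/w2.png",p[:,:,::-1])
```

```text
(array([0.48620248, 0.00364931, 0.00848712]), np.float64(-10.28548727334523)) [-0.0186296  -1.42940827  1.08988988]
```

View pics/w2.png

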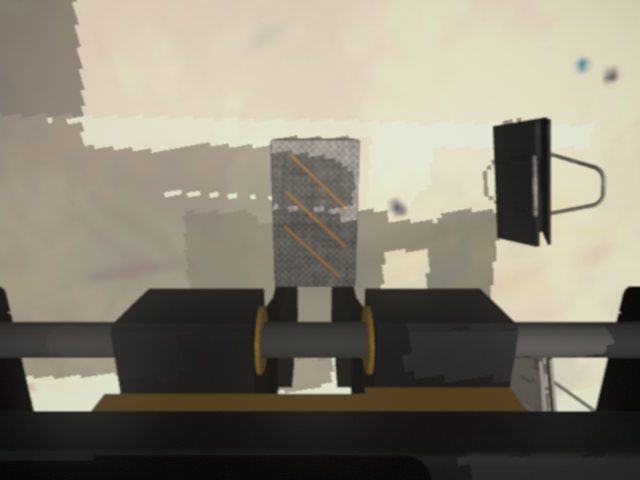

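The long offcut (cols 272–360, rows 140–287) sits squarely against both fingertips, so I keep pushing.

Call:
carry_out([
  [0.65,0,-0.6,0,0,0,0],
  [0.65,0,-1.2,0,0,0,0],
  [0.65,0,-1.8,0,0,0,0],
  [0.65,0,-2.4,0,0,0,0],
  [0.65,0,-3.0,0,0,0,0],
  [0.65,0,-3.6,0,0,0,0],
  [0.65,0,-4.1,0,0,0,0],
  [0.65,0,-4.5,0,0,0,0],
])

```text
time: 3.45
position: [0.5058, 0.1148, 0.0078]
tool_rot: [0.996, -0.089, 0.0, -0.0]
ft_force: [-0.6, 0.5, 0.5]
grip_width: 0.015
```

Run:
```python
from rig import *
from h import *
o=get_obs();print(pose(o), o["ft_force"])
p,d=camera("wrist");cv2.imwrite("pics/w3.png",p[:,:,::-1])
```

```text
(array([0.50576829, 0.11482557, 0.0077711 ]), np.float64(-10.24215090004668)) [-0.56756019  0.53080339  0.46674693]
```

View pics/w3.png

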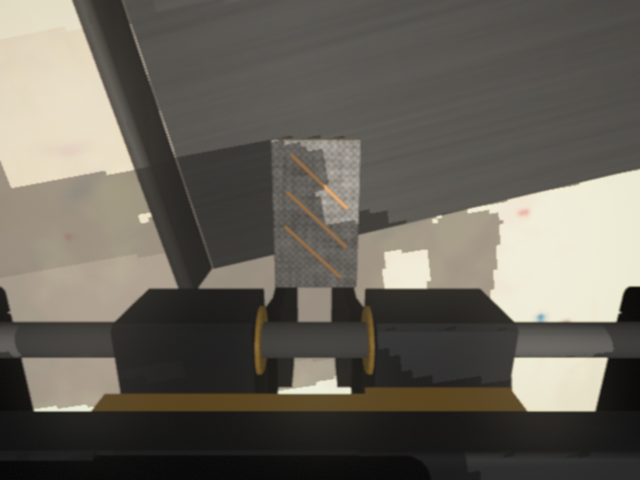

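The long offcut (rows 138–287) is crossing the pan lip, still square to the fingers and clear of the left wall.

Call:
carry_out([
  [0.65,0,-0.6,0,0,0,0],
  [0.65,0,-1.2,0,0,0,0],
  [0.65,0,-1.8,0,0,0,0],
  [0.65,0,-2.3,0,0,0,0],
  [0.65,0,-2.8,0,0,0,0],
  [0.65,0,-3.1,0,0,0,0],
  [0.65,0,-3.1,0,0,0,0],
  [0.65,0,-2.6,-0.2,0,0,0],
])

```text
time: 4.3
position: [0.517, 0.1783, 0.0123]
tool_rot: [0.996, -0.089, -0.0, 0.0]
ft_force: [-0.9, -0.1, 0.5]
grip_width: 0.0152
```

Run:
```python
from rig import *
from h import *
o=get_obs();print(pose(o), o["ft_force"])
p,d=camera("wrist");cv2.imwrite("pics/w4.png",p[:,:,::-1])
```

```text
(array([0.516962  , 0.17829404, 0.01225508]), np.float64(-10.159721516446291)) [-0.85758789 -0.14309097  0.45818552]
```

View pics/w4.png

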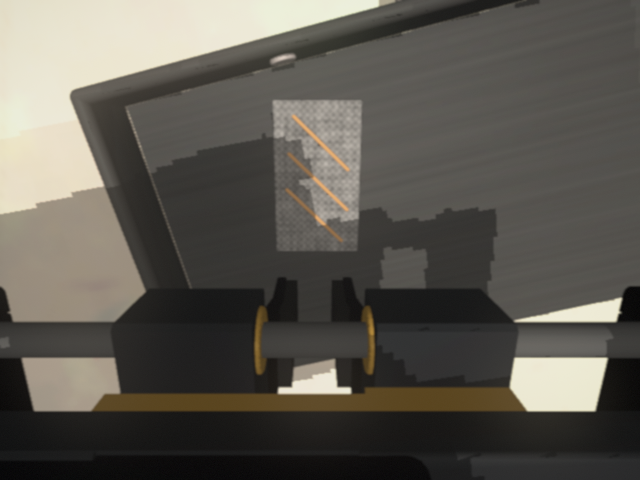

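The long offcut now lies in the pan (rows 100–251). I measure it with the wrist depth before nudging it right to make room for the notched one.

```bash
cat >> h.py <<'E'
def rects(P,d,x0,x1,y0,y1,z0=.012,z1=.026,minpx=150):
    m=(d>0)&(P[...,2]>z0)&(P[...,2]<z1)&(P[...,0]>x0)&(P[...,0]<x1)&(P[...,1]>y0)&(P[...,1]<y1)
    n,l,s,c=cv2.connectedComponentsWithStats(m.astype(np.uint8),connectivity=4)
    for i in range(1,n):
        if s[i,4]<minpx: continue
        Q=P[l==i]; r=cv2.minAreaRect((Q[:,:2]*1000).astype(np.float32))
        print('px',c[i].round(),s[i,4],'z',np.median(Q[:,2]).round(4),'min',Q[:,:2].min(0).round(3),'max',Q[:,:2].max(0).round(3),'rect',np.round(r[0],1),np.round(r[1],1),round(r[2],1))
E
python3 - <<'E'
from rig import *
from h import *
i=camera_info("wrist");p,d=camera("wrist");P=cloud(d,i)
rects(P,d,.4,.75,.1,.32)
m=(d>0)&(abs(P[...,1]-.23)<.004)&(P[...,2]>.012)&(P[...,0]<.5);print(P[m][:,[0,2]].max(0), P[m][:,0].min())
conv((.517,.1775,.0125,-10.2),[(.488,.226,.06,-10.2),(.488,.226,.008,-10.2),(.530,.2285,.008,-10.2)])
E
```

```text
px [204. 126.] 5969 z 0.019 min [0.452 0.193] max [0.596 0.285] rect [507.  268.5] [165.4  72. ] 33.8
px [317. 167.] 12972 z 0.0196 min [0.506 0.201] max [0.55  0.266] rect [527.9 233.2] [59.8 34.2] 79.8
px [288. 287.] 299 z 0.0198 min [0.502 0.169] max [0.511 0.19 ] rect [508.5 180.5] [ 7.6 22.2] 13.8
px [341. 287.] 297 z 0.0198 min [0.522 0.166] max [0.535 0.186] rect [525.5 177.4] [22.7  7.7] 56.3
[0.45751801 0.08492388] 0.4442155646152543
[np.float64(-1.49), np.float64(-1.7), -1.9] 0 0 0.0
[np.float64(-1.49), np.float64(-1.7), 0.18] 0 0 0.0
[np.float64(0.15), np.float64(-2.1), 0.18] 0 0 0.0
```

Call:
carry_out([
  [0.8,0,0,-1.9,0,0,0],
  [1,-1.5,-1.75,-1.9,0,0,0],
  [1,-1.5,-1.75,-1.9,0,0,0],
  [1,-1.5,-1.75,-1.9,0,0,0],
  [1,-1.5,-1.75,-0.5,0,0,0],
  [1,-1.5,-1.75,0.1,0,0,0],
  [1,-1.5,-1.75,0.1,0,0,0],
])

```text
time: 5.1
position: [0.487, 0.2258, 0.0079]
tool_rot: [0.996, -0.09, -0.002, 0.001]
ft_force: [-0.6, -1.1, -0.3]
grip_width: 0.0003
```

Run:
```python
from rig import *
from h import *
o=get_obs();print(pose(o), o["ft_force"])
p,d=camera("wrist");cv2.imwrite("pics/w5.png",p[:,:,::-1])
```

```text
(array([0.48696802, 0.22581411, 0.00789697]), np.float64(-10.374441462411683)) [-0.57509286 -1.08398994 -0.27145038]
```

View pics/w5.png

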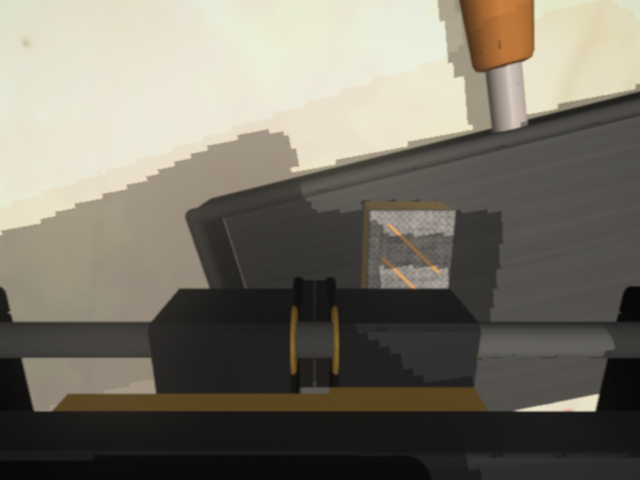

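The shut fingers (cols 293–340) stand in the gap left of the long offcut (left edge ~col 365). I push it to the right.

Call:
carry_out([
  [1,0.35,-0.09,0,0,0,0],
  [1,0.7,-0.17,0,0,0,0],
  [1,1.05,-0.26,0,0,0,0],
  [1,1.4,-0.35,0,0,0,0],
  [1,1.75,-0.43,0,0,0,0],
  [1,2.0,-0.5,0,0,0,0],
  [1,2.0,-0.5,0,0,0,0],
  [1,1.5,-0.5,0,0,0,0],
])

```text
time: 5.95
position: [0.529, 0.233, 0.0102]
tool_rot: [0.996, -0.09, 0.001, -0.0]
ft_force: [0.2, 0.7, -0.1]
grip_width: 0.0001
```

Run:
```python
from rig import *
from h import *
o=get_obs();print(pose(o), o["ft_force"])
p,d=camera("side");P=cloud(d,camera_info("side"));cv2.imwrite("pics/s6.png",p[:,:,::-1]);rects(P,d,.4,.72,-.3,.32,minpx=60)
p,d=camera("scene");P=cloud(d,camera_info("scene"));cv2.imwrite("pics/c6.png",p[:,:,::-1]);rects(P,d,.4,.72,-.3,.32,minpx=60)
```

```text
(array([0.52897729, 0.23304851, 0.01019007]), np.float64(-10.348475277686518)) [ 0.17538364  0.66898885 -0.10949227]
px [326. 193.] 761 z 0.0191 min [0.544 0.15 ] max [0.703 0.296] rect [622.1 218.3] [151.6 148.2] 3.9
px [263. 192.] 189 z 0.0193 min [0.455 0.271] max [0.519 0.284] rect [487.1 278.1] [63.8 11. ] 4.9
px [285. 200.] 67 z 0.0186 min [0.518 0.218] max [0.539 0.242] rect [528.6 231.6] [24.4 17.1] 77.2
px [385. 259.] 501 z 0.0193 min [ 0.635 -0.093] max [ 0.689 -0.037] rect [661.5 -66.5] [46.1 47.4] 17.4
px [275. 299.] 743 z 0.0195 min [ 0.461 -0.194] max [ 0.507 -0.137] rect [ 483.8 -165.6] [56.8 43.4] 87.6
px [352. 323.] 284 z 0.015 min [ 0.562 -0.254] max [ 0.584 -0.193] rect [ 577.1 -223.7] [61.8 21.2] 79.4
px [397. 202.] 78 z 0.0188 min [ 0.582 -0.3  ] max [ 0.618 -0.292] rect [ 600.2 -296.1] [36.4  7.6] 0.4
px [387. 216.] 124 z 0.0156 min [ 0.562 -0.247] max [ 0.584 -0.191] rect [ 575.6 -219.2] [56.6 17.4] 76.6
px [300. 229.] 342 z 0.021 min [ 0.634 -0.093] max [ 0.687 -0.037] rect [661.5 -64.9] [45.4 48.1] 18.3
px [408. 238.] 429 z 0.0209 min [ 0.46  -0.192] max [ 0.508 -0.135] rect [ 483.5 -164.4] [57.7 46.2] 87.4
px [331. 241.] 126 z 0.017 min [ 0.578 -0.091] max [ 0.592 -0.039] rect [584.4 -64.9] [12.7 52.4] 1.8
px [290. 262.] 164 z 0.0168 min [0.577 0.014] max [0.592 0.067] rect [582.8  40.1] [52.3 13.6] 85.5
px [153. 282.] 410 z 0.0192 min [0.691 0.184] max [0.701 0.283] rect [696.7 233.7] [ 6.8 99.1] 3.9
px [211. 332.] 1692 z 0.0196 min [0.448 0.135] max [0.697 0.32 ] rect [543.  266.5] [286.2 126.6] 33.7
px [195. 314.] 560 z 0.0207 min [0.551 0.216] max [0.592 0.268] rect [570.1 242.5] [48.6 38. ] 77.5
px [222. 324.] 166 z 0.0192 min [0.512 0.223] max [0.535 0.246] rect [519.  238.6] [28.4 16.1] 42.5
```

View pics/c6.png

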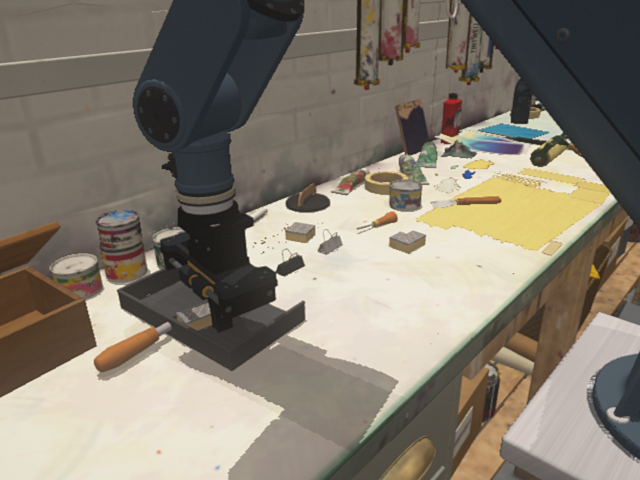

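The scene view shows the long offcut nudged right in the pan (scene ~195,314; measured at ~(0.571, 0.24)). The clips and gouge are unmoved. I go back behind the notched one.

Run:
```python
from h import *
conv((.5275,.232,.0095,-10.3),[(.52,.226,.1,-10.3),(.485,-.27,.1,-2.4)])
```

```text
[np.float64(-0.25), np.float64(0.29), -3.62] 0 0 0.0
[np.float64(1.92), np.float64(20.06), -3.62] 0 0 -7.9
```

Call:
carry_out([
  [1,-0.2,0,-1.8,0,0,0],
  [1,-0.2,0.3,-3.6,0,0,0],
  [0.65,1.9,20,-3.6,0,0,-7.9],
  [0.65,1.9,20,-3.6,0,0,-7.9],
  [0.65,1.9,20,-3.6,0,0,-7.9],
  [0.65,1.9,20,-3.6,0,0,-7.9],
  [0.65,1.9,20,-3.6,0,0,-7.9],
  [0.65,1.9,20,-3.6,0,0,-7.9],
])

```text
time: 6.85
position: [0.4979, -0.0724, 0.1001]
tool_rot: [1.0, -0.021, -0.0, -0.0]
ft_force: [0.8, -0.4, 0.1]
grip_width: 0.015
```

Run:
```python
from rig import *
from h import *
o=get_obs();print(pose(o))
conv((*pose(o)[0],pose(o)[1]),[(.485,-.27,.1,-2.4)])
```

```text
(array([ 0.4978549 , -0.07237178,  0.10009321]), np.float64(-2.3567670422735096))
[np.float64(-0.19), np.float64(7.92), np.float64(0.0)] 0 0 0.0
```

Call:
carry_out([
  [0.65,-0.2,7.8,0,0,0,0],
  [0.65,-0.2,7.8,0,0,0,0],
  [0.65,-0.2,7.8,0,0,0,0],
  [0.65,-0.2,7.8,0,0,0,0],
  [0.65,-0.2,7.8,0,0,0,0],
])

```text
time: 7.35
position: [0.4865, -0.2721, 0.1004]
tool_rot: [1.0, -0.024, 0.002, 0.002]
ft_force: [0.0, 0.8, 0.9]
grip_width: 0.0152
```

Run:
```python
from rig import *
from h import *
o=get_obs();print(pose(o))
i=camera_info("wrist");p,d=camera("wrist");P=cloud(d,i);cv2.imwrite("pics/w7.png",p[:,:,::-1])
rects(P,d,.4,.75,-.32,.1)
```

```text
(array([ 0.48652138, -0.27211637,  0.10042632]), np.float64(-2.720009662174522))
px [297.  64.] 6867 z 0.0196 min [ 0.461 -0.192] max [ 0.506 -0.137] rect [ 483.8 -164.3] [54.3 44. ] 87.9
px [450. 173.] 1949 z 0.0149 min [ 0.562 -0.253] max [ 0.585 -0.192] rect [ 577.1 -222.1] [61.1 22.3] 80.8
px [472. 277.] 573 z 0.019 min [ 0.573 -0.308] max [ 0.621 -0.294] rect [ 596.3 -299.4] [48.4 10.8] 7.7
```

View pics/w7.png

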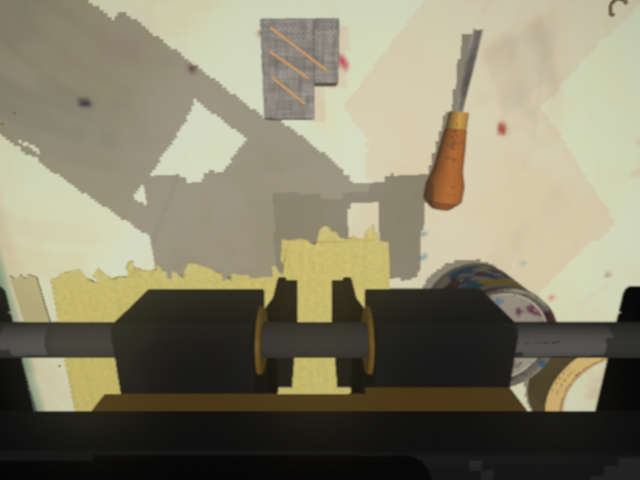

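The wrist view shows the notched offcut (cols 262–339, rows 18–120) with its notch at bottom right. The near face is therefore only cols 263–314 (x 0.461–0.491). I centre the fingers on x≈0.477 with a narrower gap.

Call:
carry_out([
  [0.72,-0.45,-1.4,1.5,0,0,0],
  [0.72,-0.45,-1.4,3.0,0,0,0],
  [0.72,-0.45,-1.4,3.7,0,0,0],
  [0.72,-0.45,-1.8,3.7,0,0,0],
  [0.72,-0.45,-2.3,3.7,0,0,0],
  [0.72,-0.45,-2.7,3.7,0,0,0],
  [0.72,-0.45,-3.1,3.7,0,0,0],
  [0.72,-0.45,-3.5,3.7,0,0,0],
])

```text
time: 8.2
position: [0.4791, -0.177, 0.0086]
tool_rot: [1.0, -0.021, 0.001, 0.001]
ft_force: [-0.5, -0.6, 1.1]
grip_width: 0.0124
```

Run:
```python
from rig import *
from h import *
o=get_obs();print(pose(o),o["ft_force"])
p,d=camera("wrist");cv2.imwrite("pics/w8.png",p[:,:,::-1])
```

```text
(array([ 0.47909387, -0.17700391,  0.00861548]), np.float64(-2.3500968331035756)) [-0.50255221 -0.6402019   1.08488808]
```

View pics/w8.png

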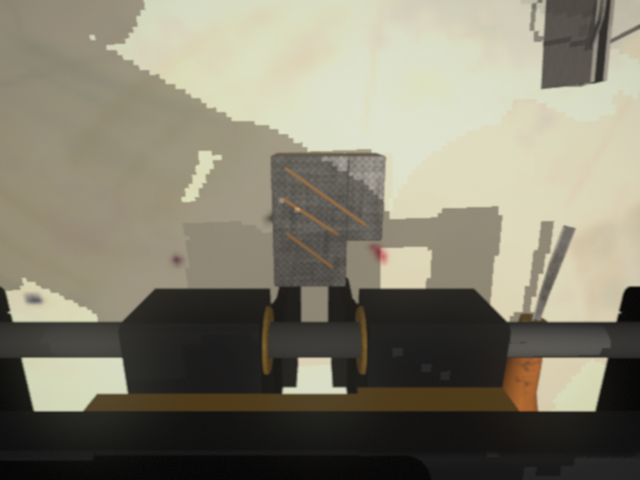

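Both tips bear on the notched offcut's near face (cols 273–347, row 286). I push on.

Call:
carry_out([
  [0.72,0,-0.6,0,0,0,0],
  [0.72,0,-1.3,0,0,0,0],
  [0.72,0,-2.0,0,0,0,0],
  [0.72,0,-2.7,0,0,0,0],
  [0.72,0,-3.4,0,0,0,0],
  [0.72,0,-4.1,0,0,0,0],
  [0.72,0,-4.7,0,0,0,0],
  [0.72,0,-5.2,0,0,0,0],
])

```text
time: 9.05
position: [0.4838, -0.0467, 0.0077]
tool_rot: [1.0, -0.021, -0.0, -0.0]
ft_force: [-0.3, -0.0, 0.6]
grip_width: 0.0124
```

Run:
```python
from rig import *
from h import *
o=get_obs();print(pose(o),o["ft_force"])
i=camera_info("wrist");p,d=camera("wrist");cv2.imwrite("pics/w9.png",p[:,:,::-1]);rects(cloud(d,i),d,.4,.7,-.1,.3)
```

```text
(array([ 0.48377391, -0.04673194,  0.00766467]), np.float64(-2.3718120412795156)) [-0.32517072 -0.01190301  0.59011994]
px [589.  79.] 1349 z 0.0174 min [0.585 0.016] max [0.593 0.066] rect [589.3  40.6] [50.1  8. ] 89.2
px [566.  80.] 2534 z 0.0154 min [0.576 0.016] max [0.584 0.066] rect [579.9  40.9] [50.4  7.4] 89.2
px [324. 217.] 13584 z 0.0197 min [ 0.468 -0.052] max [0.514 0.02 ] rect [490.7 -16.9] [71.4 44.5] 87.8
px [556. 304.] 298 z 0.0174 min [ 0.586 -0.059] max [ 0.592 -0.038] rect [588.1 -48.3] [ 5.3 20.3] 11.9
px [538. 302.] 628 z 0.0155 min [ 0.578 -0.058] max [ 0.584 -0.039] rect [581.2 -48.2] [ 5.5 19.1] 2.8
px [533. 372.] 348 z 0.0155 min [ 0.578 -0.089] max [ 0.586 -0.073] rect [582.5 -80.9] [ 5.3 17.9] 14.5
px [554. 368.] 235 z 0.0179 min [ 0.587 -0.089] max [ 0.594 -0.072] rect [589.5 -79.8] [17.4  6.8] 77.8
```

View pics/w9.png

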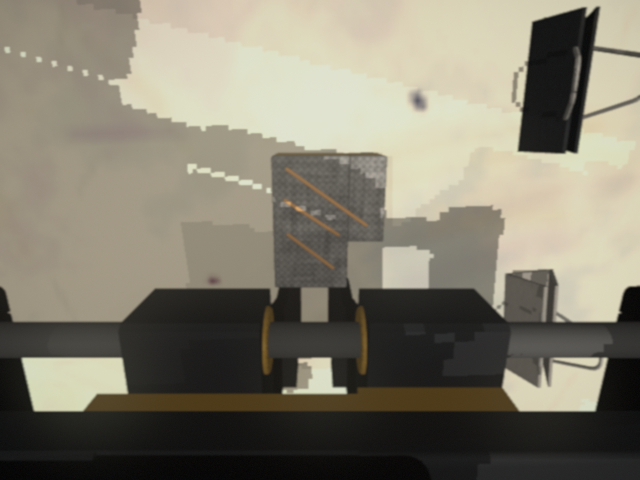

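The notched offcut has stayed square (rows 153–287). Its right edge at x=0.514 is well clear of the clips.

Call:
carry_out([
  [0.72,0,-0.6,0,0,0,0],
  [0.72,0,-1.3,0,0,0,0],
  [0.72,0,-2.0,0,0,0,0],
  [0.72,0,-2.7,0,0,0,0],
  [0.72,0,-3.4,0,0,0,0],
  [0.72,0,-4.1,0,0,0,0],
  [0.72,0,-4.8,0,0,0,0],
  [0.72,0,-5.4,0,0,0,0],
])

```text
time: 9.9
position: [0.4896, 0.0876, 0.0076]
tool_rot: [1.0, -0.021, 0.0, 0.0]
ft_force: [0.1, -0.7, 0.5]
grip_width: 0.0121
```

Run:
```python
from rig import *
from h import *
o=get_obs();print(pose(o),o["ft_force"])
i=camera_info("wrist");p,d=camera("wrist");cv2.imwrite("pics/w10.png",p[:,:,::-1])
```

```text
(array([0.48959235, 0.08759107, 0.00755893]), np.float64(-2.3929865567788453)) [ 0.11979867 -0.6599141   0.45091257]
```

View pics/w10.png

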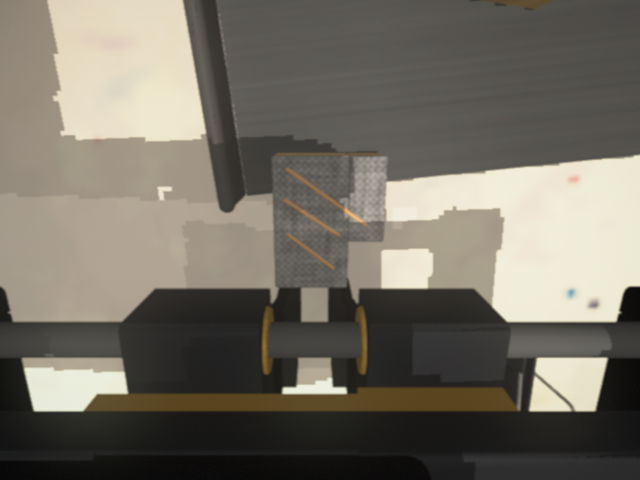

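The offcut (cols 273–387, rows 152–287) is entering the pan, clear of the left wall (inner edge at ~col 243). Remaining push is about 100 mm.

Call:
carry_out([
  [0.72,0,-0.6,0,0,0,0],
  [0.72,0,-1.3,0,0,0,0],
  [0.72,0,-2.0,0,0,0,0],
  [0.72,0,-2.7,0,0,0,0],
  [0.72,0,-3.3,0,0,0,0],
  [0.72,0,-3.8,0,0,0,0],
  [0.72,0,-4.0,0,0,0,0],
  [0.72,0,-3.3,-0.1,0,0,0],
])

```text
time: 10.75
position: [0.4931, 0.171, 0.0099]
tool_rot: [1.0, -0.019, 0.0, -0.0]
ft_force: [-0.0, 0.1, 0.7]
grip_width: 0.0118
```

Run:
```python
from rig import *
from h import *
o=get_obs();print(pose(o),o["ft_force"])
i=camera_info("wrist");p,d=camera("wrist");cv2.imwrite("pics/w11.png",p[:,:,::-1]);rects(cloud(d,i),d,.4,.7,-.1,.3)
print("next")
x,t=pose(o)
```

```text
(array([0.49314048, 0.17099474, 0.00994423]), np.float64(-2.198552252572936)) [-0.02913657  0.11214706  0.74737085]
px [337.  78.] 5879 z 0.019 min [0.452 0.18 ] max [0.615 0.286] rect [514.1 267.3] [188.4  82.5] 34.1
px [505. 142.] 15222 z 0.0196 min [0.548 0.204] max [0.591 0.269] rect [569.4 236.5] [60.4 35.1] 79.9
px [325. 171.] 13823 z 0.0196 min [0.478 0.199] max [0.524 0.254] rect [501.3 226.3] [54.  44.4] 87.8
px [291. 290.] 328 z 0.0199 min [0.479 0.164] max [0.488 0.184] rect [486.3 175. ] [ 7.5 21.7] 22.6
px [338. 290.] 327 z 0.0198 min [0.499 0.163] max [0.509 0.183] rect [500.6 174.3] [21.7  7.5] 63.3
next
```

View pics/w11.png

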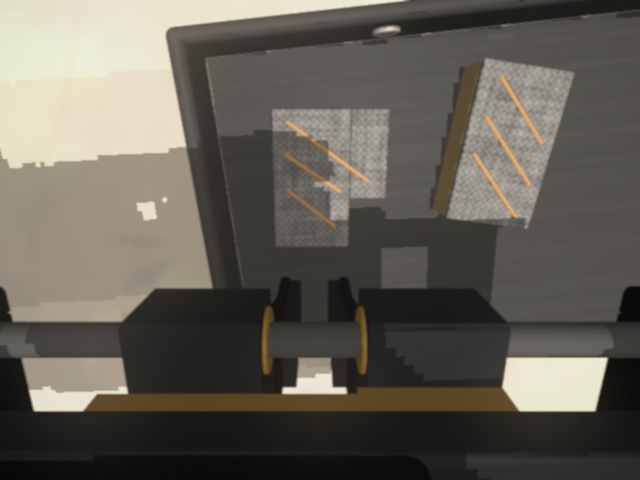

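The notched offcut now lies inside (x 0.478–0.524, y 0.199–0.254), and so does the long one (x 0.548–0.591, y 0.204–0.269). The square is next.

Run:
```python
from h import *
conv((.493,.170,.0097,-2.4),[(.493,.165,.1,-2.4),(.665,-.140,.1,5)])
```

```text
[np.float64(0.01), np.float64(0.2), -3.61] 0 0 0.0
[np.float64(7.39), np.float64(12.1), -3.61] 0 0 -7.4
```

Call:
carry_out([
  [0.72,0,0.2,-1.8,0,0,0],
  [0.54,0,0.2,-3.6,0,0,0],
  [0.54,7.4,12.1,-3.6,0,0,-7.4],
  [0.54,7.4,12.1,-3.6,0,0,-7.4],
  [0.54,7.4,12.1,-3.6,0,0,-7.4],
  [0.54,7.4,12.1,-3.6,0,0,-7.4],
  [0.54,7.4,12.1,-3.6,0,0,-7.4],
  [0.54,7.4,12.1,-3.6,0,0,-7.4],
])

```text
time: 11.6
position: [0.6407, -0.099, 0.1]
tool_rot: [0.999, 0.043, -0.0, -0.0]
ft_force: [1.3, 0.5, -0.6]
grip_width: 0.0198
```

Call:
carry_out([
  [0.54,0,0,0,0,0,0],
])

```text
time: 11.7
position: [0.6448, -0.1043, 0.1005]
tool_rot: [0.999, 0.04, 0.003, 0.002]
ft_force: [0.2, 0.1, 0.3]
grip_width: 0.02
```

Run:
```python
from rig import *
from h import *
o=get_obs();x,t=pose(o);print(x,t)
conv((*x,t),[(.665,-.140,.1,5)])
```

```text
[ 0.64480203 -0.10431405  0.10054528] 4.618576138072955
[np.float64(0.69), np.float64(1.49), np.float64(0.02)] 0 0 -0.4
```

Call:
carry_out([
  [0.54,0.75,1.5,0,0,0,0],
  [0.54,0.75,1.5,0,0,0,0],
  [0.54,0.75,1.5,0,0,0,0],
])

```text
time: 12.0
position: [0.6617, -0.1329, 0.0996]
tool_rot: [0.999, 0.043, -0.001, -0.0]
ft_force: [-0.9, 1.4, -0.0]
grip_width: 0.0199
```

Run:
```python
from rig import *
from h import *
o=get_obs();print(pose(o))
i=camera_info("wrist");p,d=camera("wrist");cv2.imwrite("pics/w12.png",p[:,:,::-1]);P=cloud(d,i);rects(P,d,.4,.75,-.2,.1)
rects(P,d,.5,.7,-.2,.1,z0=.005,z1=.05)
```

```text
(array([ 0.66172841, -0.13289378,  0.0995536 ]), np.float64(4.89919755813429))
px [193. 128.] 362 z 0.0174 min [ 0.578 -0.089] max [ 0.586 -0.04 ] rect [581.3 -64.5] [ 6.2 49.8] 3.9
px [206. 128.] 710 z 0.0162 min [ 0.586 -0.089] max [ 0.594 -0.039] rect [590.5 -64. ] [ 6.8 49.7] 3.1
px [325. 141.] 5396 z 0.0196 min [ 0.635 -0.092] max [ 0.69  -0.038] rect [662.7 -65.4] [44.  44.2] 17.8
px [189. 128.] 610 z 0.0175 min [ 0.573 -0.09 ] max [ 0.586 -0.04 ] rect [578.8 -64.7] [11.4 50. ] 3.9
px [209. 128.] 1365 z 0.0135 min [ 0.586 -0.089] max [ 0.599 -0.039] rect [592.9 -63.9] [11.4 49.9] 3.5
px [325. 141.] 5396 z 0.0196 min [ 0.635 -0.092] max [ 0.69  -0.038] rect [662.7 -65.4] [44.  44.2] 17.8
px [202. 271.] 301 z 0.0092 min [ 0.582 -0.173] max [ 0.591 -0.146] rect [ 586.6 -159.6] [27.8  6. ] 81.9
```

View pics/w12.png

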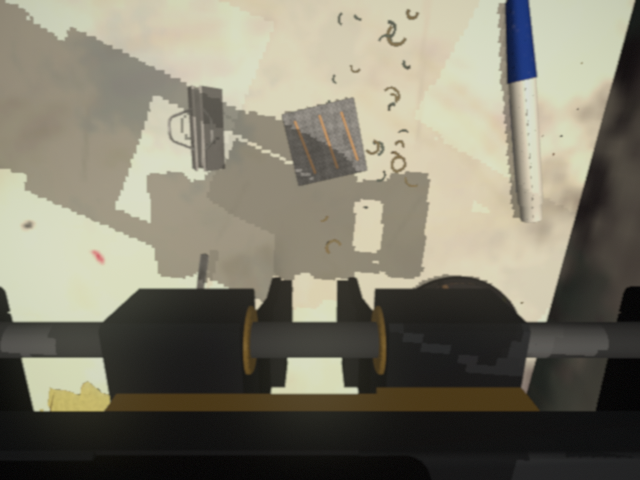

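The wrist view shows the square (cols 283–366, rows 97–185, yaw 18°), with its lowest corner ahead of the left finger. The grey clip (cols 168–223) is clear to the left. I descend and let the two tips square it up.

Call:
carry_out([
  [0.54,0.3,0,1.5,0,0,0],
  [0.54,0.3,0,3.0,0,0,0],
  [0.54,0.3,0,3.7,0,0,0],
  [0.54,0.3,-0.5,3.7,0,0,0],
  [0.54,0.3,-1.0,3.7,0,0,0],
  [0.54,0.3,-1.3,3.7,0,0,0],
  [0.54,0.3,-1.6,3.7,0,0,0],
  [0.54,0.3,-1.9,3.7,0,0,0],
])

```text
time: 12.85
position: [0.6665, -0.0838, 0.0091]
tool_rot: [0.999, 0.044, 0.001, 0.0]
ft_force: [1.0, 0.3, 0.4]
grip_width: 0.02
```

Run:
```python
from rig import *
from h import *
o=get_obs();print(pose(o),o["ft_force"])
i=camera_info("wrist");p,d=camera("wrist");cv2.imwrite("pics/w13.png",p[:,:,::-1]);P=cloud(d,i);rects(P,d,.6,.75,-.2,.1)
```

```text
(array([ 0.6665385 , -0.08383927,  0.00914879]), np.float64(5.046375000086221)) [1.02740891 0.2615344  0.38679076]
px [320. 234.] 12043 z 0.0197 min [ 0.642 -0.092] max [ 0.69  -0.026] rect [666.9 -59.2] [44.2 62.8] 5.3
```

View pics/w13.png

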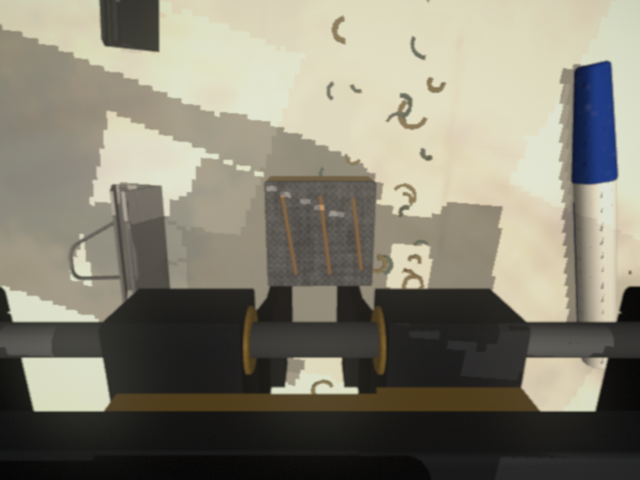

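The square is now flush with the tips (5° yaw, cols 265–375). I push it to the pan.

Call:
carry_out([
  [0.54,0,-0.6,0,0,0,0],
  [0.54,0,-1.3,0,0,0,0],
  [0.54,0,-2.0,0,0,0,0],
  [0.54,0,-2.7,0,0,0,0],
  [0.54,0,-3.4,0,0,0,0],
  [0.54,0,-4.1,0,0,0,0],
  [0.54,0,-4.7,0,0,0,0],
  [0.54,0,-5.2,0,0,0,0],
])

```text
time: 13.7
position: [0.654, 0.0467, 0.0075]
tool_rot: [0.999, 0.044, -0.0, -0.0]
ft_force: [-0.5, -0.3, 0.0]
grip_width: 0.0201
```

Run:
```python
from rig import *
from h import *
o=get_obs();print(pose(o),o["ft_force"])
i=camera_info("wrist");p,d=camera("wrist");cv2.imwrite("pics/w14.png",p[:,:,::-1])
```

```text
(array([0.65398642, 0.04666323, 0.00746262]), np.float64(5.056817636196131)) [-0.50337023 -0.30180237  0.02571624]
```

View pics/w14.png

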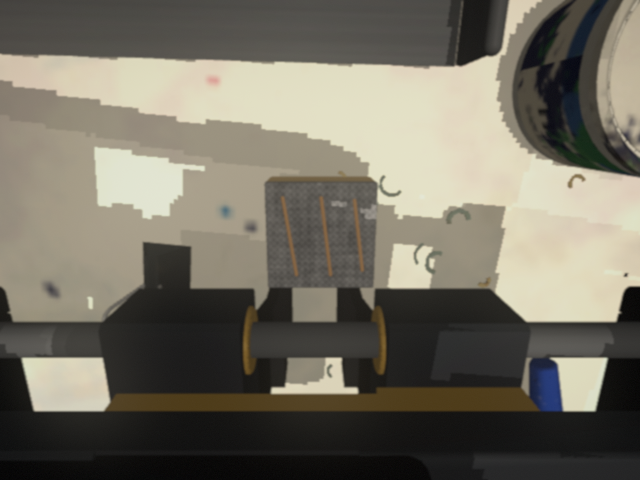

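The square (cols 265–377) is still flush. The pan's right wall end is at col ~480, and the low can (0.055 m high) stays under the hand's body (0.077 m).

Call:
carry_out([
  [0.54,0,-0.6,0,0,0,0],
  [0.54,0,-1.2,0,0,0,0],
  [0.54,0,-1.8,0,0,0,0],
  [0.54,0,-2.4,0,0,0,0],
  [0.54,0,-3.0,0,0,0,0],
  [0.54,0,-3.5,0,0,0,0],
])

```text
time: 14.35
position: [0.6464, 0.1337, 0.0075]
tool_rot: [0.999, 0.044, -0.0, -0.0]
ft_force: [-0.3, -0.0, 0.8]
grip_width: 0.0202
```

Run:
```python
from rig import *
from h import *
o=get_obs();print(pose(o),o["ft_force"])
i=camera_info("wrist");p,d=camera("wrist");cv2.imwrite("pics/w15.png",p[:,:,::-1])
```

```text
(array([0.6464051 , 0.13365572, 0.00754316]), np.float64(5.041152201067513)) [-0.29548276 -0.02532298  0.82300195]
```

View pics/w15.png

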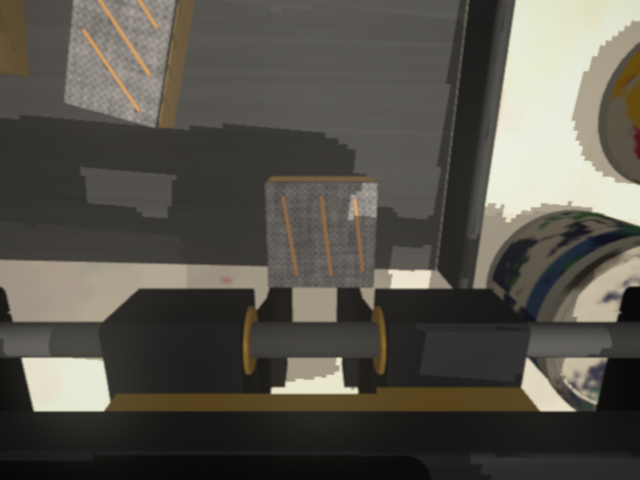

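The square is nearly all in the pan, clear of the right wall (inner edge ~col 437) and of the long offcut (cols 65–180). Last 55 mm, then I back off and rise.

Call:
carry_out([
  [0.54,0,-0.6,0,0,0,0],
  [0.54,0,-1.2,0,0,0,0],
  [0.54,0,-1.7,0,0,0,0],
  [0.54,0,-2.1,0,0,0,0],
  [0.54,0,-2.1,0,0,0,0],
  [0.54,0,-1.3,-0.2,0,0,0],
  [0.54,0,-1.2,-2.0,0,0,0],
  [0.54,0,-1.2,-4.0,0,0,0],
])

```text
time: 15.2
position: [0.6423, 0.1605, 0.1061]
tool_rot: [0.999, 0.043, -0.003, 0.0]
ft_force: [0.5, 0.6, 0.2]
grip_width: 0.0199
```

Call:
carry_out([
  [0.54,0,1,-2,0,0,0],
  [0.54,-1,3,-4,0,0,0],
  [0.54,-2,5,-5,0,0,0],
  [0.54,-3,7,-5,0,0,0],
  [0.54,-4,9,-5,0,0,0],
  [0.54,-5,10.5,-5,0,0,0],
  [0.54,-5,10.5,-5,0,0,0],
])

```text
time: 15.9
position: [0.5411, -0.1129, 0.2331]
tool_rot: [0.999, 0.043, 0.0, 0.0]
ft_force: [0.3, -0.4, -0.5]
grip_width: 0.02
```

Run:
```python
from rig import *
from h import *
o=get_obs();print(pose(o),o["ft_force"],o["time"])
for n in ["scene","side","wrist"]:
    i=camera_info(n);p,d=camera(n);cv2.imwrite(f"pics/{n}16.png",p[:,:,::-1]);print(n);rects(cloud(d,i),d,.42,.71,-.28,.31,minpx=60)
```

```text
(array([ 0.54110355, -0.11290847,  0.2331193 ]), np.float64(4.941834332877355)) [ 0.27800856 -0.44627362 -0.519278  ] 15.9
scene
px [387. 216.] 124 z 0.0157 min [ 0.561 -0.249] max [ 0.585 -0.191] rect [ 575.7 -220. ] [58.2 16.3] 73.4
px [330. 241.] 131 z 0.0168 min [ 0.576 -0.092] max [ 0.592 -0.039] rect [583.7 -65.4] [13.5 52.8] 2.7
px [290. 262.] 160 z 0.0169 min [0.576 0.014] max [0.59  0.065] rect [582.2  39.6] [51.1 14.5] 87.8
px [161. 278.] 535 z 0.0191 min [0.692 0.151] max [0.705 0.282] rect [697.3 216.4] [  6.9 131.5] 3.4
px [181. 292.] 615 z 0.0208 min [0.617 0.198] max [0.667 0.245] rect [641.7 221.3] [46.9 46.2] 5.1
px [213. 332.] 1637 z 0.0195 min [0.448 0.135] max [0.696 0.31 ] rect [542.5 266.5] [285.2 125.5] 33.8
px [201. 312.] 769 z 0.0207 min [0.547 0.204] max [0.592 0.268] rect [569.1 236.2] [60.5 38.5] 80.1
px [236. 329.] 901 z 0.0208 min [0.477 0.198] max [0.524 0.255] rect [500.8 226.1] [56.5 46. ] 87.8
side
px [304. 194.] 1274 z 0.0192 min [0.455 0.15 ] max [0.703 0.298] rect [579.3 215.1] [238.  148.9] 4.4
px [340. 199.] 239 z 0.019 min [0.617 0.196] max [0.664 0.245] rect [640.6 219.5] [45.  47.5] 5.6
px [352. 323.] 280 z 0.0149 min [ 0.562 -0.253] max [ 0.585 -0.193] rect [ 577.3 -223.1] [61.7 21.3] 79.3
wrist
px [374.  37.] 319 z 0.0163 min [0.577 0.015] max [0.583 0.066] rect [580.1  40.5] [50.1  5.9] 89.1
px [383.  37.] 245 z 0.0168 min [0.586 0.015] max [0.593 0.066] rect [589.5  40.4] [50.1  6.4] 89.3
px [362. 157.] 250 z 0.0164 min [ 0.577 -0.089] max [ 0.586 -0.04 ] rect [581.2 -64.5] [ 6.4 49.8] 3.7
px [369. 157.] 180 z 0.0169 min [ 0.586 -0.089] max [ 0.593 -0.039] rect [590.2 -63.9] [ 5.6 49.9] 3.2
px [332. 315.] 121 z 0.0154 min [ 0.564 -0.241] max [ 0.574 -0.219] rect [ 571.5 -231.2] [23.7  9.4] 70.5
```

View pics/wrist16.png

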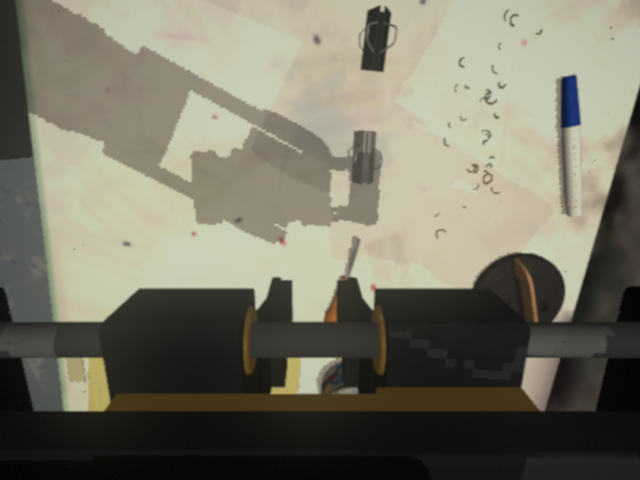

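View pics/side16.png

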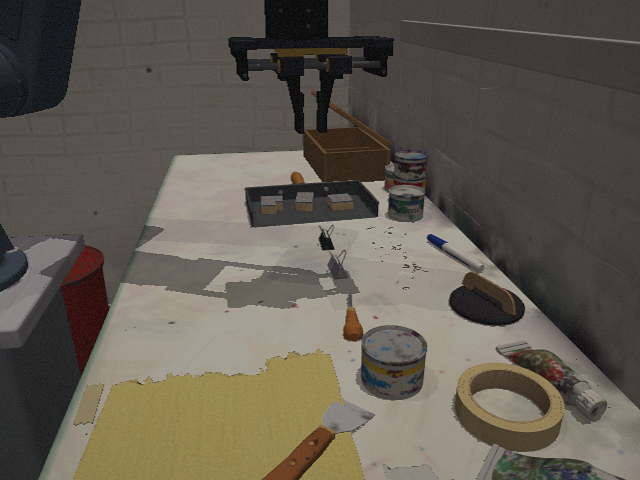

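View pics/scene16.png

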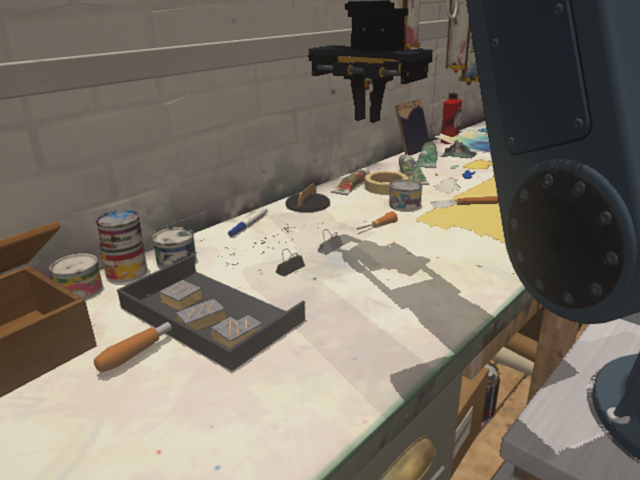

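The scene view shows all three offcuts flat in the pan at (181,292), (201,312) and (236,329), each at least 55 mm past the mouth. The gouge and both clips are where they were at the start, and the arm is clear.

```bash
python3 -c "
from rig import *
print(hand_in())"
```

```text
the job is handed in; nothing more can be done
None
```

All three offcuts are now in the scrap pan, and I handed the job in after about 16 s of the 53 s allowed. I swept each one in along the worktop with both fingertips. The long one also got a sideways nudge inside the pan with the fingers shut, to make room for the notched one.

**Offcuts:** All three lie flat, with their tops measured at about 20 mm in every view that showed them. The last positions from the scene camera are below. The near edge of each is about 55–60 mm past the open front.

| Offcut | x (m) | y (m) |
|---|---|---|
| Long | 0.547–0.592 | 0.204–0.268 |
| Notched | 0.477–0.524 | 0.198–0.255 |
| Square | 0.617–0.667 | 0.198–0.245 |

The wrist camera had earlier measured the long and notched offcuts within about 1 mm of these positions. The side camera did the same for the square at the end. In its last view, the side camera did not pick out the long and notched offcuts separately from the pan walls.

**Gouge and clips:** Both clips and the gouge measured the same before and after, to within about 3 mm, which is about the camera accuracy.

**Forces and clearance:** The wrist force readings I took stayed below 2 N. The arm was well clear of everything when I handed in, and none of the checks failed.

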